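# Shift the specimen polisher into third gear

## Task

Put the specimen polisher into third gear: with the fingertips, push its black-topped gear lever along the left side of the H-shaped gate to the middle channel, across to the right side, then forward, towards the polishing bowl, until it is fully home in the slot marked with three dots. Push it gently, without taking it between the fingers, and leave the grey samples on the deck and the bottle and jar beside the machine where they stand.

Things in the scene. Friction and masses are not known exactly. Their poses are not given: they have to be found in the camera images.
- polisher: White bench-top specimen polisher, fixed. Origin at bench level straight below the lever's pivot (20 mm up); x = forward, from the lever to the round black bowl, y = left, z = up; yaw up to 20 degrees. Near block: x -96 to 96, y +-130 mm, deck 108 mm high, gate and lever in its middle. Far bowl unit: x 96 to 366, y +-140 mm, 80 mm high; bowl rim 244 mm across at x = 232 mm, 115 mm high.
- gate (a point): Centre of the aluminium gate plate's top (112 x 100 mm, 110 mm up, axes as the polisher). H-shaped opening: slots along x at y = +17 mm (left) and -17 mm (right), to x = +-36 mm; a 24 mm wide middle channel along y joins them at x = 0. The 17 mm wide tongues between the slots have rounded ends at x = +-12 mm. Slots by dots: 1 front left, 2 back left, 3 front right, 4 back right.
- lever_grip (a point): Centre of the lever's black grip, an upright plain cylinder 28 mm in diameter and 44 mm long, on a 10 mm steel stick through the gate. It lies 165 mm from the pivot along the lever, so with the lever upright it is 185 mm above the bench (grip from 163 to 207 mm). Its z axis runs up along the lever.
- gear_across (a joint): Tilt of the lever to the right (rad): -0.20 (stop) left side, 0 upright, +0.20 (stop) right side; about 33 mm at the grip each way. In a slot it has play from 0.155 to 0.20. It crosses 0 only while gear_fore is within about 0.08 of 0; the rounded tongue ends help to guide it. Friction holds it where it is left, no spring; about 4 N at the grip moves it.
- gear_fore (a joint): Tilt of the lever forward (rad): +0.30 (stop) fully forward in slot 1 or 3, 0 in the middle channel, -0.30 (stop) fully back in slot 2 or 4; about 49 mm at the grip each way. Same friction, no spring. At the start the lever stands somewhere along the left side: in slot 1, in slot 2 or between.
- mount_a: Loose grey cylindrical sample, 30 mm in diameter, 28 mm tall, standing on the deck left of the gate; origin at the centre of its underside. To be left alone.
- mount_b: Loose grey cylindrical sample, 30 mm in diameter, 22 mm tall, standing on the deck right of the gate; origin at the centre of its underside. To be left alone.
- bottle: Loose white plastic bottle, 60 mm in diameter, 150 mm tall, on the bench left of the machine; origin at the centre of its underside. To be left alone.
- jar: Loose glass jar with black cap, 64 mm in diameter, 75 mm tall, on the bench right of the machine; origin at the centre of its underside. To be left alone.

How it is judged (in metres and radians):
On the way, in this order (a step that is already met when the one before it is completed fails the run):
1. the lever has been brought across to the right side of the gate through the middle channel (value of joint gear_across above 0.13 rad and value of joint gear_fore below 0.15 rad), for 0.02 s.
2. the lever is fully home in the third slot (front right) (value of joint gear_across above 0.13 rad and value of joint gear_fore above 0.25 rad), for 0.1 s.
At the end, for the whole second after the job is handed in: The lever rests in the third slot: gear_across above 0.13 rad and gear_fore above 0.25 rad (within about 8 mm of the stop at the grip), at rest, and every sample, bottle and jar within 20 mm of where it stood (all of step 2 and velocity of joint gear_fore between -0.05 and 0.05 rad/s and distance of each of mount_a, mount_b, bottle, jar from where it was at the start of the episode below 0.02 m); the robot touches nothing.
It fails at once if a sample, the bottle or the jar is moved by more than 20 mm, lifted or knocked over (distance of any of mount_a, mount_b, bottle, jar from where it was at the start of the episode above 0.02 m or angle between any of mount_a, mount_b, bottle, jar's own z axis and vertical above 0.5 rad).
It fails at once if the lever is taken between the fingers (the grasp point lies inside the grip or stick) (x of the grasp point in the frame of lever_grip between -0.01 and 0.01 m and y of the grasp point in the frame of lever_grip between -0.01 and 0.01 m and z of the grasp point in the frame of lever_grip between -0.08 and 0.03 m).
It fails at once if the lever is pushed with more than 40 N (contact force between the fingers and gear_fore above 40 N).
It also fails if it takes over 58 s, if anything falls off the work surface, if the arm or the gripper's body presses on something with over 40 N, if the wrist force passes 120 N, or if a joint passes its speed limit or range.

## Robot

A 7-joint arm with a two-finger parallel gripper is mounted at the origin on the work surface. World frame = base frame: x ahead of the robot, y to its left, z up, the work surface at z = 0. Lengths are in mm, angles in rad, forces in N, time in s.
With the tool pointing down it reaches from about 425 to 925 mm from the base axis. Payload 6.8 kg.
Tool frame: the origin (TCP) lies between the finger pads; the fingertips stand 17 mm ahead of it and the grasp point (between the pads) lies 2 mm behind it; y points along the fingers, x is the direction in which the jaws open and shut, and the axes are right-handed (so a half turn about y gives the same grasp; the last joint's range is limited). The gripper opens to 85 mm and grips with 20 to 120 N. Pads are 22 mm wide; open, the fingers measure 114 mm over their backs; the gripper's body (76 mm by 85 mm) begins 54 mm behind the grasp point. The pads swing forward as they close: fully open they stand 13 mm farther back than shut.
Start: joints at [1.232, 0.477, 0.022, 1.555, -0.011, 1.109, -0.083], TCP at [154.418, -657.116, 248.308] pointing down, gripper open.
Joint ranges: [-2.96, 2.96], [-0.34, 2.1], [-1.41, 1.46], [0.24, 2.44], [-1.37, 4.51], [0.17, 1.92], [-2.96, 2.96]. Speed limits (rad/s): [2.39, 2.39, 3.14, 3.14, 3.14, 3.14, 3.14].

## Interface

Orientations are given as a rotation vector (axis times angle).
In Python, from rig import sensors, vision, order gives the robot as it stands.
- The arm moves only by the shell command python3 -m creep 'ROWS' [FORCE]. ROWS is JSON, a list of rows, each a list of 7 numbers: the shift along the tool's x, y, z in m, then the turn, a rotation vector about the tool's x, y, z in degrees, then the finger opening in m, from 0 to 0.0854. In form: [[dx, dy, dz, wx, wy, wz, gripper], ...]. A call has exactly 10 rows; each row shifts and turns the commanded pose from where the row before left it, along the tool's axes as they then stand; what a row does not reach is not made up. A row lasts 1/10 s, in which the tool goes at most 50 mm and 8.59 degrees, less where a joint would pass 70% of its speed; a pose out of reach is approached as far as the arm can. A call with a gripper value outside its range is refused whole. The fingers move at their own pace and stop on an object; FORCE is the grip in N (left out, the last holds). Time passes only in rows, so rows that do not move let the fingers close, or fill a call up. It gives the time, the measured TCP pose, the force and the opening at its end, in the units of the state.
- sensors.state(): the state, without advancing time (a new reading comes with each control period).
- vision.camera(name): name is "scene" or "top" or "wrist"; returns a dict with "image" (480x640x3 uint8, red, green, blue), "fx", "fy", "cx", "cy" (pixels), "world_from_camera" (4x4, takes a point from camera to world coordinates). Camera axes: x right, y up, looking along -z (the intrinsics and any distortion apply to the point x, -y, -z); pixel columns grow to the right and rows downward; lengths in mm; the calibration is good to about 2 mm. A picture is of the moment at which its call begins. There is no depth.
- order.hand_in(): hands the job in, once; it reports no verdict.
Trained networks look in the newest picture that a camera, given by its name, has taken for a name from the list of things; names that differ only in an ending like _2 or _b are one class to them, and where a whole thing is asked for, a point or a joint stands for the part that bears it (a point fixed in the world has none). Each returns a list of dicts, best first, with "p" (0 to 1); they miss things now and then, are a little off and sometimes report something else, mostly with a low value. They report only what shows in the picture. A call takes as long as a camera call.
- vision.recognise(camera, query): "rect" ([left, top, right, bottom] in pixels, round what is visible of it).
- vision.silhouettes(camera, query): "pixels" (480x640 bool, what is visible of it) and "rect" ([left, top, right, bottom] in pixels, round what is visible of it).
- vision.mark_of(camera, query): "pixel" ([column, row] in pixels: a listed point, or the origin of a listed thing).
The state is a dict: "time": time; "joints": joint angles; "qd": joint speeds; "effort": joint torques, N m; "position": TCP position; "ee_rot": TCP orientation; "contact_force": force on the tool from outside, world axes, zero at the start; "wrist_torque": the same for the moment, N m; "grip_width": opening from 0.0 (shut) to 1.0 (fully open).
Only numpy, scipy, OpenCV 4.12 (cv2) and the standard library are available. Lean on these libraries where they do the work, as an engineer would, in place of code of your own. Each camera call takes 0.05 s, during which the arm holds its last target.

## Working session

There is one attempt and no reset: what is moved stays moved. The work goes in short steps, Python scripts to look and compute and a shell command to move; the robot and the scene stay as the last step left them, time stands still between calls to the robot, and variables do not carry over. Pictures are saved under pics/ and viewed, and the job is handed in when it is done.

```bash
ls; mkdir -p pics
cat > h.py <<'E'
import numpy as np, cv2
from rig import sensors, vision, order
def snap(name,fn):
    c=vision.camera(name); cv2.imwrite('pics/'+fn,cv2.cvtColor(c['image'],cv2.COLOR_RGB2BGR)); return c
def proj(c,P):
    T=np.linalg.inv(c['world_from_camera']); p=T[:3,:3]@np.asarray(P,float)+T[:3,3]
    return np.array([c['cx']+c['fx']*p[0]/-p[2], c['cy']+c['fy']*(-p[1])/(-p[2])])
def ray(c,px,z):
    T=np.asarray(c['world_from_camera']); d=T[:3,:3]@np.array([(px[0]-c['cx'])/c['fx'],-(px[1]-c['cy'])/c['fy'],-1.])
    o=T[:3,3]; return o+d*(z-o[2])/d[2]
E
python3 - <<'E'
from h import *
s=sensors.state(); print({k:np.round(v,3).tolist() for k,v in s.items()})
for n in ['scene','top','wrist']:
    c=snap(n,n+'0.png'); print(n,{k:np.round(v,3).tolist() for k,v in c.items() if k!='image'})
    for q in ['polisher','gate','lever_grip','mount_a','bottle','jar']:
        print(q,[(round(d['p'],2),np.round(d['pixel'],1).tolist()) for d in vision.mark_of(n,q)][:3],[(round(d['p'],2),np.round(d['rect'],0).tolist()) for d in vision.recognise(n,q)][:3])
E
```

```text
pics
{'time': 0.0, 'joints': [1.232, 0.478, 0.022, 1.556, -0.011, 1.109, -0.083], 'qd': [-0.001, -0.003, 0.0, 0.0, 0.003, 0.002, -0.0], 'effort': [-0.0, -59.644, 1.608, -28.12, 0.012, 0.009, 0.0], 'position': [154.281, -656.562, 247.315], 'ee_rot': [-1.309, 1.039, -1.036], 'contact_force': [0.416, 0.305, -0.465], 'wrist_torque': [-0.013, 0.044, 0.0], 'grip_width': 0.998}
scene {'fx': 600.262, 'fy': 600.262, 'cx': 327.98, 'cy': 238.029, 'world_from_camera': [[0.626, -0.594, 0.506, 1124.093], [0.78, 0.463, -0.421, -388.056], [0.016, 0.658, 0.753, 873.245], [0.0, 0.0, 0.0, 1.0]]}
polisher [(0.95, [273.8, 307.4])] [(0.66, [174.0, 206.0, 488.0, 480.0])]
gate [(0.88, [272.4, 267.0])] [(0.78, [174.0, 205.0, 489.0, 477.0])]
lever_grip [(0.61, [279.0, 221.8])] [(0.78, [271.0, 207.0, 287.0, 287.0]), (0.65, [176.0, 205.0, 488.0, 478.0])]
mount_a [(0.73, [323.6, 237.1]), (0.73, [226.5, 314.1])] [(0.88, [314.0, 222.0, 337.0, 244.0]), (0.75, [214.0, 297.0, 234.0, 323.0]), (0.16, [270.0, 210.0, 288.0, 273.0])]
bottle [(0.81, [392.6, 271.1])] [(0.77, [381.0, 211.0, 417.0, 283.0])]
jar [(0.59, [135.2
[... 424 characters left out ...]
]
lever_grip [(0.67, [358.6, 259.2])] [(0.64, [350.0, 256.0, 370.0, 268.0])]
mount_a [(0.67, [319.3, 255.1]), (0.55, [355.8, 256.5]), (0.5, [420.9, 247.2])] [(0.65, [416.0, 238.0, 424.0, 250.0]), (0.62, [315.0, 248.0, 327.0, 265.0])]
bottle [(0.73, [276.0, 235.7])] [(0.78, [261.0, 215.0, 292.0, 245.0]), (0.52, [348.0, 255.0, 370.0, 268.0])]
jar [(0.56, [473.8, 264.2])] [(0.94, [464.0, 250.0, 496.0, 279.0])]
wrist {'fx': 424.248, 'fy': 424.248, 'cx': 320.41, 'cy': 234.583, 'world_from_camera': [[0.228, 0.934, 0.274, 222.129], [-0.974, 0.219, 0.063, -640.785], [-0.001, -0.281, 0.96, 374.794], [0.0, 0.0, 0.0, 1.0]]}
polisher [] []
gate [] []
lever_grip [] []
mount_a [] []
bottle [] []
jar [] []
```

View pics/scene0.png

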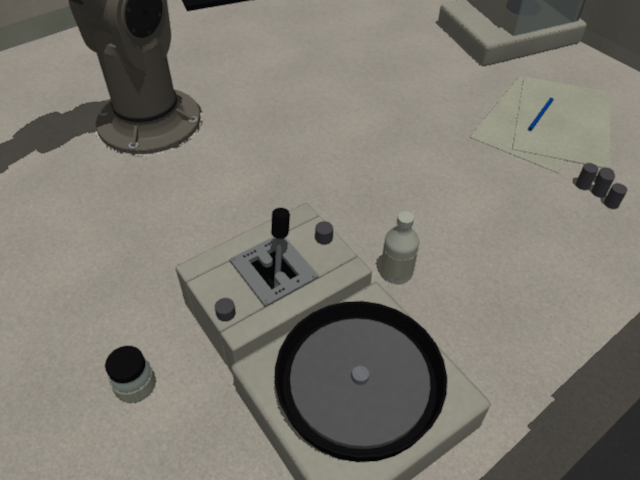

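View pics/top0.png

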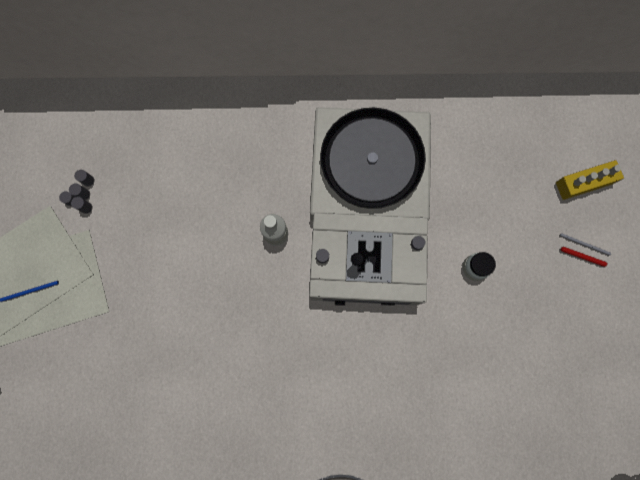

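Run:
```python
from h import *
from scipy.spatial.transform import Rotation as R
s=sensors.state(); print(np.round(R.from_rotvec(s['ee_rot']).as_matrix(),3))
for n in ['scene','top']:
    c=vision.camera(n)
    for q,z in [('polisher',0),('gate',110),('lever_grip',183),('mount_a',108),('bottle',0),('jar',0)]:
        print(n,q,[(round(d['p'],2),np.round(ray(c,d['pixel'],z),0).tolist()) for d in vision.mark_of(n,q)][:3])
im=cv2.imread('pics/scene0.png')[180:420,160:420]; cv2.imwrite('pics/scene0z.png',cv2.resize(im,None,fx=2.5,fy=2.5,interpolation=cv2.INTER_CUBIC))
im=cv2.imread('pics/top0.png')[200:320,300:460]; cv2.imwrite('pics/top0z.png',cv2.resize(im,None,fx=5,fy=5,interpolation=cv2.INTER_CUBIC))
```

```text
[[ 0.229 -0.     0.973]
 [-0.973  0.     0.229]
 [-0.    -1.    -0.   ]]
scene polisher [(0.92, [606.0, -77.0, 0.0]), (0.25, [533.0, -31.0, -0.0])]
scene gate [(0.92, [601.0, -70.0, 110.0])]
scene lever_grip [(0.79, [585.0, -40.0, 183.0]), (0.32, [653.0, -103.0, 183.0])]
scene mount_a [(0.93, [600.0, 33.0, 108.0]), (0.76, [635.0, -177.0, 108.0])]
scene bottle [(0.82, [675.0, 150.0, 0.0]), (0.17, [533.0, -29.0, 0.0])]
scene jar [(0.8, [588.0, -334.0, 0.0])]
top polisher [(0.57, [603.0, -68.0, 0.0])]
top gate [(0.97, [605.0, -69.0, 110.0])]
top lever_grip [(0.74, [584.0, -34.0, 183.0])]
top mount_a [(0.57, [600.0, 43.0, 108.0]), (0.43, [628.0, -182.0, 108.0])]
top bottle [(0.77, [685.0, 156.0, 0.0])]
top jar [(0.79, [596.0, -324.0, 0.0])]
```

View zooms.

View pics/scene0z.png

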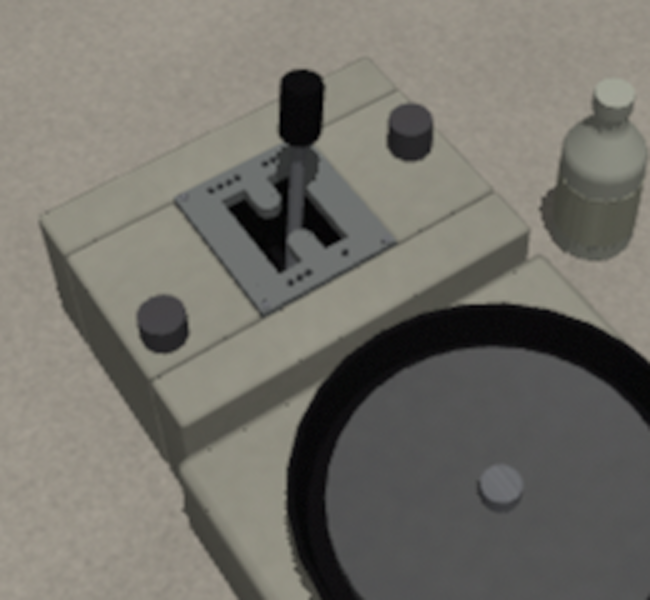

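View pics/top0z.png

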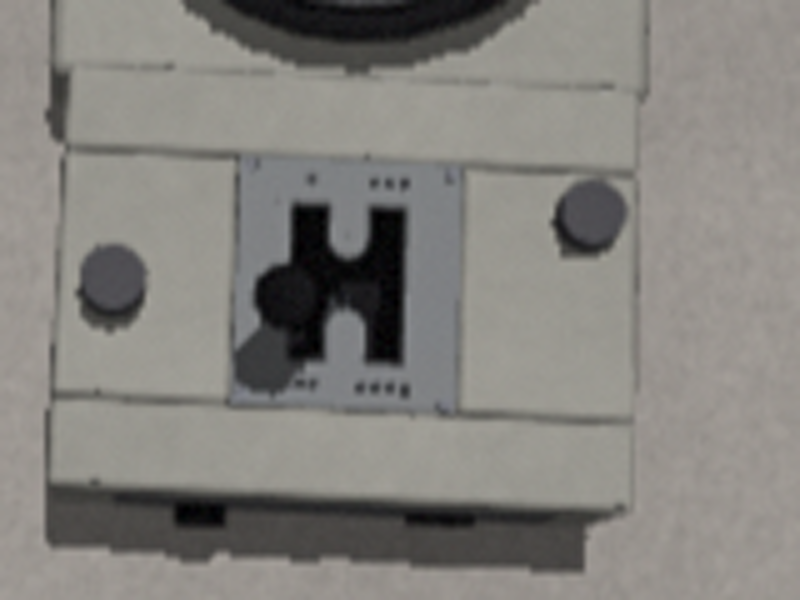

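```bash
cat >> h.py <<'E'
def wp(p,x,y,z): # gate frame xy -> world
    c,s=np.cos(p[2]),np.sin(p[2]); return np.array([p[0]+c*x-s*y,p[1]+s*x+c*y,z])
def gp(p,X,Y):
    c,s=np.cos(p[2]),np.sin(p[2]); dx,dy=X-p[0],Y-p[1]; return np.array([c*dx+s*dy,-s*dx+c*dy])
def grip(p,a,f,l=165):
    # lever dir approx
    d=np.array([np.tan(f),-np.tan(a),1.]); d/=np.linalg.norm(d)
    return wp(p,l*d[0],l*d[1],20+l*d[2])
E
python3 - <<'E'
from h import *
from scipy.optimize import least_squares
ct=vision.camera('top'); cs=vision.camera('scene')
obs=[]
def t(u,v,x,y,z): obs.append((ct,np.array([(u+.5)/5-.5+300,(v+.5)/5-.5+200]),x,y,z))
def s(u,v,x,y,z): obs.append((cs,np.array([(u+.5)/2.5-.5+160,(v+.5)/2.5-.5+180]),x,y,z))
t(238,155,56,50,110);t(465,168,56,-50,110);t(458,412,-56,-50,110);t(230,405,-56,50,110)
t(70,68,96,130,108);t(640,88,96,-130,108);t(48,487,-96,130,108);t(630,512,-96,-130,108)
s(262,315,56,-50,110);s(397,243,56,50,110);s(175,198,-56,-50,110)
s(528,230,96,130,108);s(183,428,96,-130,108);s(42,214,-96,-130,108);s(365,58,-96,130,108)
f=lambda p:np.concatenate([proj(c,wp(p,x,y,z))-o for c,o,x,y,z in obs])
for sub in (obs,):
  r=least_squares(f,[602,-69,0],loss='soft_l1'); print(r.x,np.round(r.fun.reshape(-1,2),1).tolist())
p=r.x
np.save('p.npy',p)
def sil(c,n):
    d=vision.mark_of(n,'lever_grip')[0]; print(n,d['p'],d['pixel']); return np.array(d['pixel'])
ms=[sil(ct,'top'),sil(cs,'scene')]
# visual grip: top-face centre in top zoom (288,295); scene zoom centre (301,110)
o2=[np.array([(301.5)/2.5-.5+160,(107.5)/2.5-.5+180])]
g=lambda q:np.concatenate([proj(ct,grip(p,*q,187))-np.array([(288.5)/5-.5+300,(295.5)/5-.5+200]),proj(cs,grip(p,*q))-o2[0]])
r=least_squares(g,[-.2,0]); print('vis',r.x,r.fun)
g=lambda q:np.concatenate([proj(ct,grip(p,*q))-ms[0],proj(cs,grip(p,*q))-ms[1]])
r=least_squares(g,[-.2,0]); print('net',r.x,r.fun, grip(p,*r.x))
for n,c,z,q in [('top',ct,108,'mount_a'),('scene',cs,108,'mount_a'),('scene',cs,0,'bottle'),('scene',cs,0,'jar')]:
    for d in vision.mark_of(n,q)[:2]:
        w=ray(c,d['pixel'],z); print(n,q,w.round(),gp(p,*w[:2]).round())
E
```

```text
[ 6.05311931e+02 -6.93359989e+01 -5.74956665e-02] [[0.9, -0.3], [-0.0, -0.8], [0.2, 0.1], [0.5, -0.6], [-0.1, -1.6], [0.6, -0.4], [-0.2, -0.5], [1.7, 0.0], [0.5, -0.7], [-0.0, -1.4], [-0.6, -0.4], [2.2, -1.7], [-0.5, -0.4], [-2.8, 0.1], [0.9, -2.3]]
top 0.65 [356.3, 257.2]
scene 0.74 [281.1, 220.8]
vis [-0.17414763 -0.11570526] [-0.18260529  0.01953458 -0.12580842  0.17200466]
net [-0.19483113 -0.11347946] [0.40031454 1.59421582 0.84298466 1.39397087] [588.83163565 -36.58855169 180.87574259]
top mount_a [ 624. -181.  108.] [  25. -111.]
top mount_a [609.  47. 108.] [ -3. 116.]
scene mount_a [ 626. -176.  108.] [  26. -105.]
scene mount_a [605.  32. 108.] [ -6. 101.]
scene bottle [681. 145.  -0.] [ 63. 219.]
scene jar [ 588. -334.    0.] [  -2. -266.]
```

```bash
python3 -m creep '[[0,0,0,0,-8.5,0,0.022],[0,0,0,0,-8.5,0,0.022],[0,0,0,0,-8.5,0,0.022],[0,0,0,0,-8.5,0,0.022],[0,0,0,0,-8.5,0,0.022],[0,0,0,0,-8.5,0,0.022],[0,0,0,0,-8.5,0,0.022],[0,0,0,0,-8.5,0,0.022],[0,0,0,0,-8.5,0,0.022],[0,0,0,0,-8.5,0,0.022]]' 20
cat >> h.py <<'E'
from scipy.spatial.transform import Rotation as R
p=np.load('p.npy')
def where():
    s=sensors.state(); M=R.from_rotvec(s['ee_rot']).as_matrix(); P=np.array(s['position'])
    a=np.degrees(np.arctan2(M[1,2],M[0,2]))-np.degrees(p[2])
    c,sn=np.cos(p[2]),np.sin(p[2]); F=np.array(s['contact_force'])
    print('t',round(s['time'],2),'gate xy',gp(p,*P[:2]).round(1),'z',P[2].round(1),'toolz dir in gate deg',a.round(1),'down',M[:,1].round(3),'F gate',np.round([c*F[0]+sn*F[1],-sn*F[0]+c*F[1],F[2]],1),'open mm',round(s['grip_width']*85.4,1),'q',np.round(s['joints'],2))
    return s,M,P
def need(gx,gy,z):
    s,M,P=where(); d=wp(p,gx,gy,z)-P; print('tool shift mm',(M.T@d).round(1))
E
python3 -c "
from h import *
where()"
```

```text
time: 4.05
position: [154.3, -657.2, 248.3]
ee_rot: [-1.568, -0.117, 0.117]
contact_force: [-0.1, 0.3, -1.0]
grip_width: 0.253
t 4.05 gate xy [-416.5 -612.8] z 248.3 toolz dir in gate deg 101.9 down [-0. -0. -1.] F gate [-0.1  0.3 -1. ] open mm 21.6 q [ 1.45  0.5  -0.29  1.54  0.15  1.13  1.28]
```

```bash
python3 -m creep '[[0,0,0,0,-8.3,0,0.022],[0,0,0,0,-8.3,0,0.022],[0,0,0,0,-8.3,0,0.022],[0,0,0,0,-8.2,0,0.022],[0,0,0,0,0,0,0.022],[0.04,0,0,0,0,0,0.022],[0.04,0,0,0,0,0,0.022],[0.04,0,0,0,0,0,0.022],[0.04,0,0,0,0,0,0.022],[0.04,0,0,0,0,0,0.022]]' 20
python3 -c "
from h import *
need(-55,67,248)"
```

```text
time: 5.05
position: [305.6, -524.0, 248.5]
ee_rot: [-1.498, -0.561, 0.561]
contact_force: [0.5, -1.0, 1.2]
grip_width: 0.254
t 5.05 gate xy [-273.1 -471.1] z 248.5 toolz dir in gate deg 134.3 down [ 0. -0. -1.] F gate [ 0.6 -1.   1.2] open mm 21.7 q [ 1.31  0.41 -0.48  1.7   0.21  1.09  1.48]
tool shift mm [5.321e+02 3.000e-01 2.324e+02]
```

```bash
python3 -m creep '[[0.044,0,0.02,0,0,0,0.022],[0.044,0,0.02,0,0,0,0.022],[0.044,0,0.02,0,0,0,0.022],[0.044,0,0.02,0,0,0,0.022],[0.044,0,0.02,0,0,0,0.022],[0.044,0,0.02,0,0,0,0.022],[0.044,0,0.02,0,0,0,0.022],[0.044,0,0.02,0,0,0,0.022],[0.044,0,0.02,0,0,0,0.022],[0.044,0,0.02,0,0,0,0.022]]' 20
python3 -c "
from h import *
need(-55,67,248)"
```

```text
time: 6.05
position: [503.6, -82.7, 248.7]
ee_rot: [-1.498, -0.561, 0.56]
contact_force: [1.3, -0.5, 1.1]
grip_width: 0.258
t 6.05 gate xy [-100.8  -19.2] z 248.7 toolz dir in gate deg 134.3 down [ 0.001 -0.001 -1.   ] F gate [ 1.4 -0.4  1.1] open mm 22.1 q [ 0.66  0.29 -0.73  1.91  0.22  1.03  0.55]
tool shift mm [93.   0.7 29.6]
```

```bash
python3 -m creep '[[0.025,0,0.008,0,0,0,0.022],[0.025,0,0.008,0,0,0,0.022],[0.023,0,0.008,0,0,0,0.022],[0.01,0,0.004,0,0,0,0.022],[0.005,0,0.002,0,0,0,0.022],[0,0,0,0,0,0,0.022],[0,0,0,0,0,0,0.022],[0,0,0,0,0,0,0.022],[0,0,0,0,0,0,0.022],[0,0,0,0,0,0,0.022]]' 20
python3 -c "
from h import *
need(-55,67,190)
snap('wrist','w1.png');snap('top','t1.png');c=snap('scene','s1.png')
im=cv2.imread('pics/s1.png')[130:330,180:420]; cv2.imwrite('pics/s1z.png',cv2.resize(im,None,fx=3,fy=3,interpolation=cv2.INTER_CUBIC))"
```

```text
time: 7.05
position: [549.1, -4.3, 248.4]
ee_rot: [-1.497, -0.563, 0.563]
contact_force: [1.0, -0.1, -0.6]
grip_width: 0.261
t 7.05 gate xy [-59.8  61.7] z 248.4 toolz dir in gate deg 134.6 down [ 0. -0. -1.] F gate [ 1.  -0.  -0.6] open mm 22.3 q [ 0.49  0.36 -0.74  1.82  0.28  1.07  0.37]
tool shift mm [ 7.2 58.4  0.4]
```

View pics/w1.png

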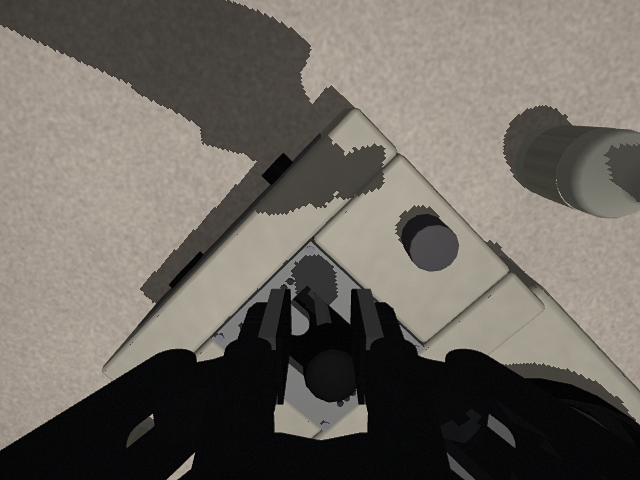

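View pics/s1z.png

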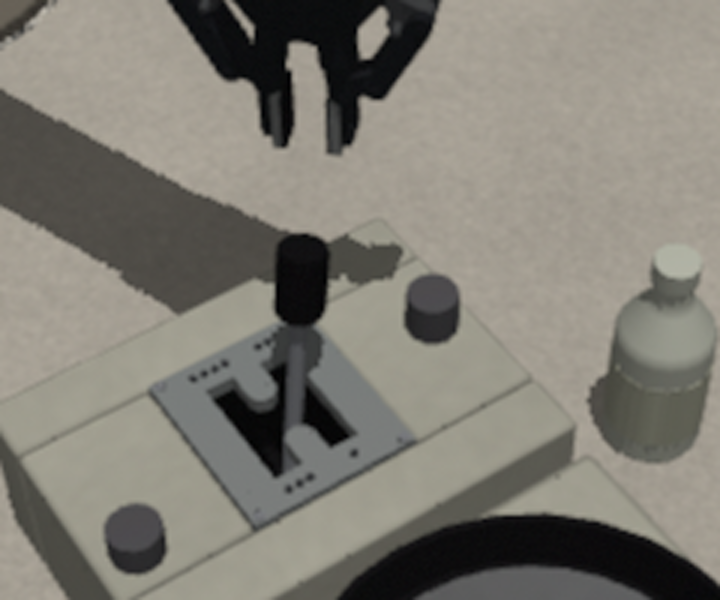

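```bash
python3 -m creep '[[0.005,0.01,0,0,0,0,0.022],[0,0.015,0,0,0,0,0.022],[0,0.015,0,0,0,0,0.022],[0,0.012,0,0,0,0,0.022],[0,0.006,-0.002,0,0,0,0.022],[0,0,-0.003,0,0,0,0.022],[0,0,-0.003,0,0,0,0.022],[0,0,0,0,0,0,0.022],[0,0,0,0,0,0,0.022],[0,0,0,0,0,0,0.022]]' 20
python3 -c "
from h import *
where()
snap('wrist','w2.png');c=snap('scene','s2.png')
im=cv2.imread('pics/s2.png')[130:330,180:420]; cv2.imwrite('pics/s2z.png',cv2.resize(im,None,fx=3,fy=3,interpolation=cv2.INTER_CUBIC))"
```

```text
time: 8.2
position: [558.5, -6.3, 190.7]
ee_rot: [-1.496, -0.565, 0.564]
contact_force: [0.3, 0.4, -0.3]
grip_width: 0.257
t 8.2 gate xy [-50.4  60.2] z 190.7 toolz dir in gate deg 134.6 down [ 0.001 -0.    -1.   ] F gate [ 0.2  0.4 -0.3] open mm 21.9 q [ 0.46  0.44 -0.71  1.86  0.35  0.97  0.32]
```

View pics/w2.png

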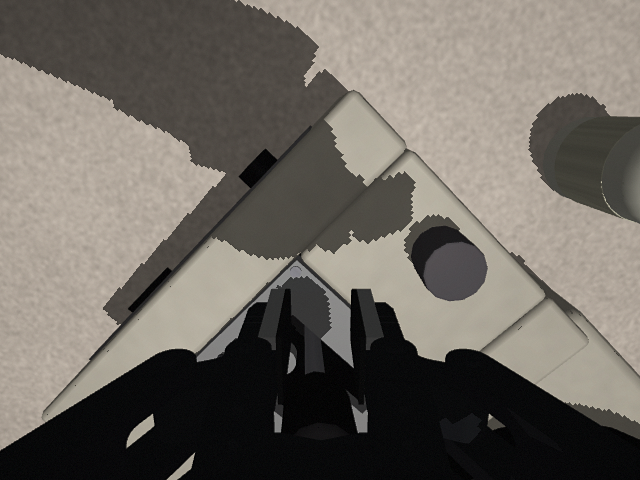

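View pics/s2z.png

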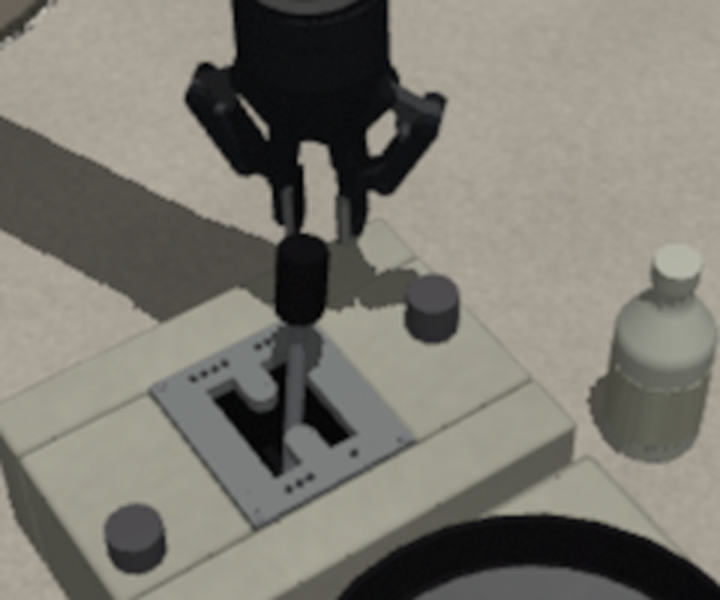

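```bash
python3 -m creep '[[0.001,0,-0.004,0,0,0,0.022],[0,0,-0.004,0,0,0,0.022],[0,0,-0.003,0,0,0,0.022],[0,0,-0.002,0,0,0,0.022],[0,0,-0.001,0,0,0,0.022],[0,0,-0.001,0,0,0,0.022],[0,0,-0.001,0,0,0,0.022],[0,0,-0.001,0,0,0,0.022],[0,0,0,0,0,0,0.022],[0,0,0,0,0,0,0.022]]' 20
python3 -c "
from h import *
where()"
```

```text
time: 9.3
position: [570.3, -18.4, 190.3]
ee_rot: [-1.496, -0.564, 0.564]
contact_force: [0.0, -0.4, 0.3]
grip_width: 0.258
t 9.3 gate xy [-37.9  48.8] z 190.3 toolz dir in gate deg 134.6 down [-0. -0. -1.] F gate [ 0.  -0.4  0.3] open mm 22.1 q [ 0.47  0.46 -0.7   1.83  0.35  0.98  0.34]
```

```bash
python3 -m creep '[[0,0,-0.001,0,0,0,0.022],[0,0,-0.001,0,0,0,0.022],[0,0,-0.001,0,0,0,0.022],[0,0,-0.001,0,0,0,0.022],[0.0007,0,-0.0007,0,0,0,0.022],[0.0007,0,-0.0007,0,0,0,0.022],[0.0007,0,-0.0007,0,0,0,0.022],[0.0007,0,-0.0007,0,0,0,0.022],[0.0007,0,-0.0007,0,0,0,0.022],[0,0,0,0,0,0,0.022]]' 20
python3 -c "
from h import *
where()
c=snap('scene','s3.png')
im=cv2.imread('pics/s3.png')[130:330,180:420]; cv2.imwrite('pics/s3z.png',cv2.resize(im,None,fx=3,fy=3,interpolation=cv2.INTER_CUBIC))"
```

```text
time: 10.3
position: [577.9, -21.8, 190.3]
ee_rot: [-1.496, -0.564, 0.564]
contact_force: [-3.1, 0.4, 2.7]
grip_width: 0.258
t 10.3 gate xy [-30.1  45.9] z 190.3 toolz dir in gate deg 134.6 down [-0. -0. -1.] F gate [-3.1  0.2  2.7] open mm 22.1 q [ 0.47  0.47 -0.7   1.81  0.36  0.99  0.34]
```

View pics/s3z.png

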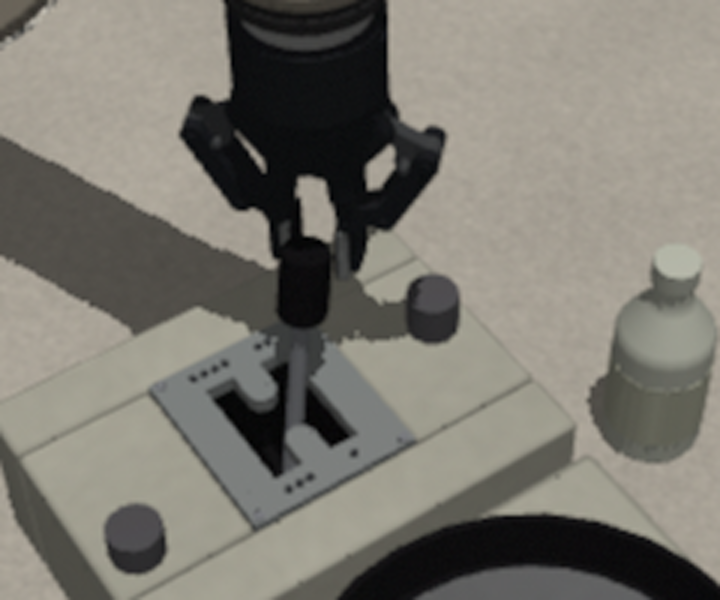

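```bash
python3 -m creep '[[0.001,0,-0.001,0,0,0,0.022],[0.001,0,-0.001,0,0,0,0.022],[0.001,0,-0.001,0,0,0,0.022],[0.001,0,-0.001,0,0,0,0.022],[0.001,0,-0.001,0,0,0,0.022],[0.001,0,-0.001,0,0,0,0.022],[0.001,0,-0.001,0,0,0,0.022],[0.001,0,-0.001,0,0,0,0.022],[0.001,0,-0.001,0,0,0,0.022],[0,0,0,0,0,0,0.022]]' 20
cat >> h.py <<'E'
from scipy.optimize import least_squares
def est(tag):
    cs=snap('scene',tag+'.png')
    im=cv2.imread('pics/%s.png'%tag)[130:330,180:420]; cv2.imwrite('pics/%sz.png'%tag,cv2.resize(im,None,fx=3,fy=3,interpolation=cv2.INTER_CUBIC))
    d=vision.mark_of('scene','lever_grip')
    if d:
        m=np.array(d[0]['pixel']); r=least_squares(lambda q:proj(cs,grip(p,*q))-m,[0,0]); print('net',round(d[0]['p'],2),m,'across,fore',r.x.round(3),'grip gate',gp(p,*grip(p,*r.x)[:2]).round(1))
E
python3 -c "
from h import *
where(); est('s4')"
```

```text
time: 11.35
position: [590.8, -22.7, 190.3]
ee_rot: [-1.496, -0.564, 0.564]
contact_force: [-3.0, 0.3, 1.9]
grip_width: 0.261
t 11.35 gate xy [-17.2  45.7] z 190.3 toolz dir in gate deg 134.6 down [ 0.  0. -1.] F gate [-3.   0.1  1.9] open mm 22.3 q [ 0.46  0.49 -0.69  1.78  0.36  1.    0.34]
net 0.55 [288.  226.5] across,fore [-0.21  -0.031] grip gate [-5.  34.4]
```

View pics/s4z.png

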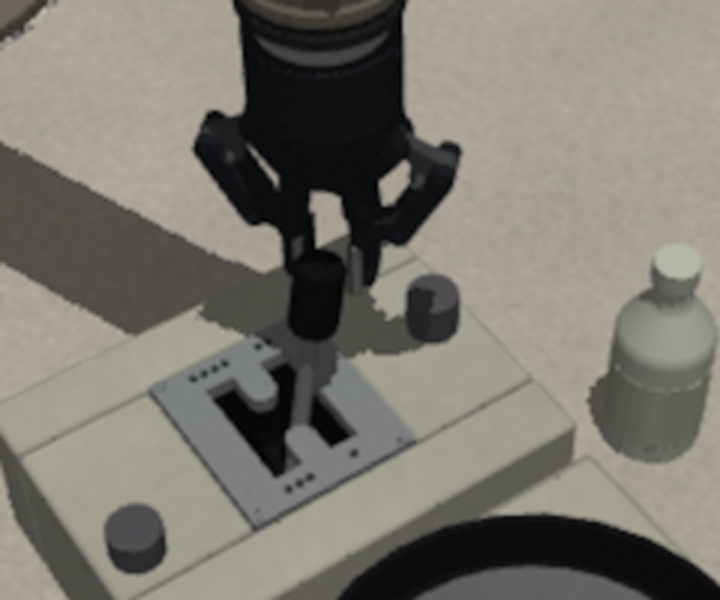

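```bash
python3 -m creep '[[0.001,0,-0.001,0,0,0,0.022],[0.001,0,-0.001,0,0,0,0.022],[0.001,0,-0.001,0,0,0,0.022],[0,0,0,0,0,0,0.022],[-0.001,0,-0.001,0,0,0,0.022],[-0.001,0,-0.001,0,0,0,0.022],[-0.001,0,-0.001,0,0,0,0.022],[-0.001,0,-0.001,0,0,0,0.022],[-0.001,0,-0.001,0,0,0,0.022],[0,0,0,0,0,0,0.022]]' 20
python3 -c "
from h import *
where(); est('s5')"
```

```text
time: 12.45
position: [594.6, -28.6, 190.7]
ee_rot: [-1.495, -0.566, 0.564]
contact_force: [-2.8, 4.1, 2.5]
grip_width: 0.254
t 12.45 gate xy [-13.  40.] z 190.7 toolz dir in gate deg 134.7 down [ 0.001  0.002 -1.   ] F gate [-3.1  3.9  2.5] open mm 21.7 q [ 0.46  0.5  -0.69  1.77  0.37  1.    0.36]
net 0.61 [283.9 227.1] across,fore [-0.17  -0.041] grip gate [-6.6 27.9]
```

View pics/s5z.png

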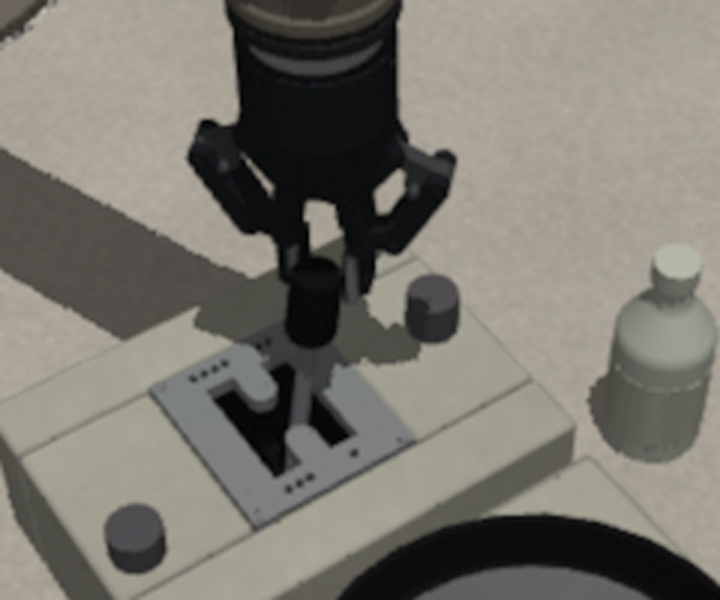

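```bash
python3 -m creep '[[0.001,0,-0.001,0,0,0,0.022],[0.001,0,-0.001,0,0,0,0.022],[-0.001,0,-0.001,0,0,0,0.022],[-0.0015,0,-0.0015,0,0,0,0.022],[-0.0015,0,-0.0015,0,0,0,0.022],[-0.0015,0,-0.0015,0,0,0,0.022],[-0.0015,0,-0.0015,0,0,0,0.022],[-0.0015,0,-0.0015,0,0,0,0.022],[-0.0015,0,-0.0015,0,0,0,0.022],[0,0,0,0,0,0,0.022]]' 20
python3 -c "
from h import *
where(); est('s6')"
```

```text
time: 13.55
position: [596.7, -43.2, 191.0]
ee_rot: [-1.495, -0.566, 0.563]
contact_force: [-3.8, 3.3, 5.3]
grip_width: 0.259
t 13.55 gate xy [-10.1  25.6] z 191.0 toolz dir in gate deg 134.7 down [ 0.001  0.001 -1.   ] F gate [-4.   3.   5.3] open mm 22.1 q [ 0.48  0.5  -0.69  1.77  0.37  1.01  0.38]
net 0.91 [278.4 235.2] across,fore [-0.067  0.026] grip gate [ 4.3 11. ]
```

View pics/s6z.png

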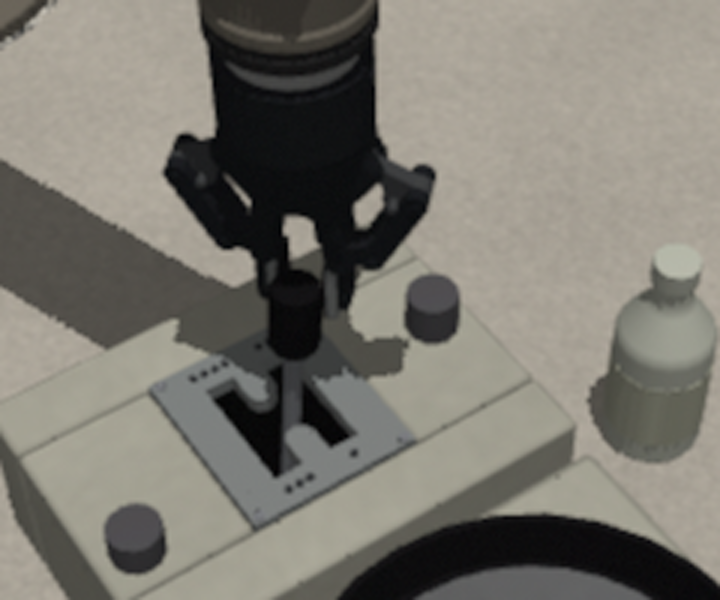

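```bash
python3 -m creep '[[-0.0015,0,-0.0015,0,0,0,0.022],[-0.0015,0,-0.0015,0,0,0,0.022],[-0.0015,0,-0.0015,0,0,0,0.022],[-0.0015,0,-0.0015,0,0,0,0.022],[-0.0015,0,-0.0015,0,0,0,0.022],[-0.0015,0,-0.0015,0,0,0,0.022],[-0.0015,0,-0.0015,0,0,0,0.022],[-0.0015,0,-0.0015,0,0,0,0.022],[-0.001,0,-0.001,0,0,0,0.022],[0,0,0,0,0,0,0.022]]' 20
python3 -c "
from h import *
where(); est('s7')"
```

```text
time: 14.65
position: [595.4, -61.9, 190.5]
ee_rot: [-1.495, -0.566, 0.564]
contact_force: [-2.5, 4.1, 2.8]
grip_width: 0.261
t 14.65 gate xy [-10.3   6.9] z 190.5 toolz dir in gate deg 134.7 down [ 0.001  0.001 -1.   ] F gate [-2.8  3.9  2.8] open mm 22.2 q [ 0.51  0.5  -0.68  1.77  0.36  1.01  0.41]
net 0.62 [267.6 239.8] across,fore [0.045 0.019] grip gate [ 3.1 -7.5]
```

```bash
python3 -m creep '[[-0.0015,0,-0.0015,0,0,0,0.022],[-0.0015,0,-0.0015,0,0,0,0.022],[-0.0015,0,-0.0015,0,0,0,0.022],[-0.0015,0,-0.0015,0,0,0,0.022],[-0.0015,0,-0.0015,0,0,0,0.022],[-0.0015,0,-0.0015,0,0,0,0.022],[-0.0015,0,-0.0015,0,0,0,0.022],[-0.0015,0,-0.0015,0,0,0,0.022],[-0.001,0,-0.001,0,0,0,0.022],[0,0,0,0,0,0,0.022]]' 20
python3 -c "
from h import *
where(); est('s8')"
```

```text
time: 15.75
position: [593.8, -81.5, 190.2]
ee_rot: [-1.497, -0.564, 0.564]
contact_force: [-2.0, 2.6, 0.9]
grip_width: 0.258
t 15.75 gate xy [-10.8 -12.9] z 190.2 toolz dir in gate deg 134.6 down [-0. -0. -1.] F gate [-2.1  2.5  0.9] open mm 22.0 q [ 0.54  0.5  -0.68  1.76  0.36  1.01  0.44]
net 0.86 [256.3 245.4] across,fore [0.162 0.009] grip gate [  1.4 -26.6]
```

View pics/s8z.png

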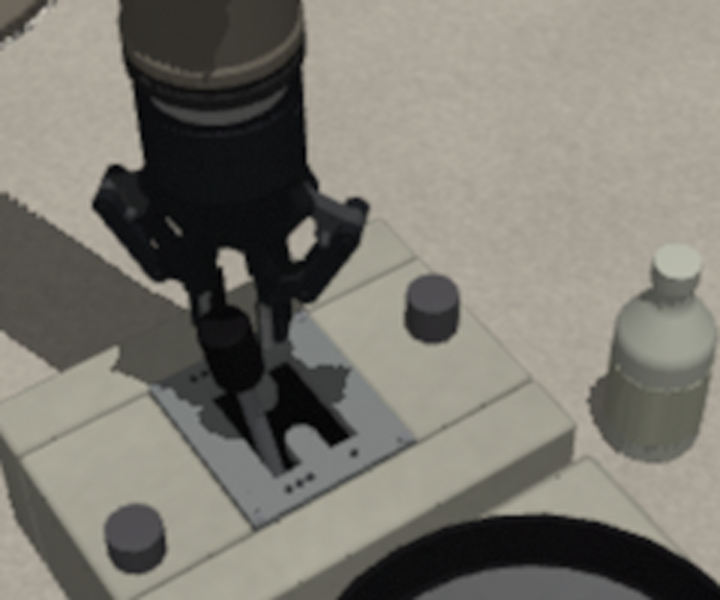

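```bash
python3 -m creep '[[-0.001,0,-0.001,0,0,0,0.022],[-0.001,0,-0.001,0,0,0,0.022],[0,0,0,0,0,0,0.022],[0.001,0,-0.001,0,0,0,0.022],[0.001,0,-0.001,0,0,0,0.022],[0.001,0,-0.001,0,0,0,0.022],[0.001,0,-0.001,0,0,0,0.022],[0.001,0,-0.001,0,0,0,0.022],[0.001,0,-0.001,0,0,0,0.022],[0,0,0,0,0,0,0.022]]' 20
python3 -c "
from h import *
where(); est('s9')"
```

```text
time: 16.85
position: [602.2, -84.4, 190.1]
ee_rot: [-1.496, -0.564, 0.564]
contact_force: [-3.0, 3.0, 0.7]
grip_width: 0.256
t 16.85 gate xy [ -2.2 -15.2] z 190.1 toolz dir in gate deg 134.6 down [-0.  0. -1.] F gate [-3.2  2.9  0.7] open mm 21.9 q [ 0.54  0.51 -0.67  1.74  0.37  1.02  0.45]
net 0.56 [258.8 250.3] across,fore [0.172 0.07 ] grip gate [ 11.3 -28.2]
```

View pics/s9z.png

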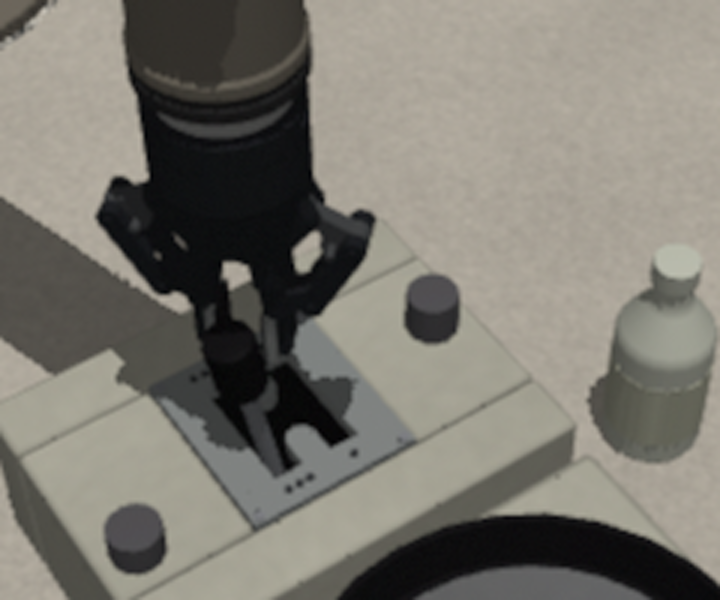

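```bash
python3 -m creep '[[0.0013,0,-0.0013,0,0,0,0.022],[0.0013,0,-0.0013,0,0,0,0.022],[0.0013,0,-0.0013,0,0,0,0.022],[0.0013,0,-0.0013,0,0,0,0.022],[0.0013,0,-0.0013,0,0,0,0.022],[0.0013,0,-0.0013,0,0,0,0.022],[0.0013,0,-0.0013,0,0,0,0.022],[0.0013,0,-0.0013,0,0,0,0.022],[0.0013,0,-0.0013,0,0,0,0.022],[0,0,0,0,0,0,0.022]]' 20
python3 -c "
from h import *
where(); est('s10')"
```

```text
time: 17.95
position: [618.4, -85.3, 189.8]
ee_rot: [-1.496, -0.563, 0.565]
contact_force: [-3.6, 4.1, -1.3]
grip_width: 0.255
t 17.95 gate xy [ 14.  -15.2] z 189.8 toolz dir in gate deg 134.6 down [-0.001  0.    -1.   ] F gate [-3.8  3.9 -1.3] open mm 21.8 q [ 0.52  0.54 -0.67  1.7   0.38  1.03  0.45]
net 0.82 [263.8 259.5] across,fore [0.188 0.179] grip gate [ 28.9 -30.4]
```

View pics/s10z.png

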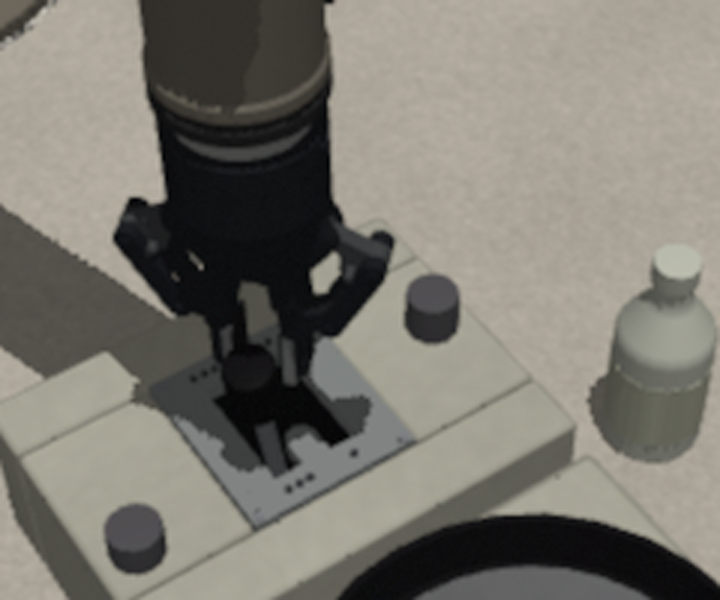

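```bash
python3 -m creep '[[0.0013,0,-0.001,0,0,0,0.022],[0.0013,0,-0.001,0,0,0,0.022],[0.0011,0,-0.001,0,0,0,0.022],[0.001,0,-0.001,0,0,0,0.022],[0.001,0,-0.001,0,0,0,0.022],[0.001,0,-0.001,0,0,0,0.022],[0.001,0,-0.001,0,0,0,0.022],[0.001,0,-0.001,0,0,0,0.022],[0,0,0,0,0,0,0.022],[0,0,0,0,0,0,0.022]]' 20
python3 -c "
from h import *
where(); est('s11')"
```

```text
time: 19.05
position: [629.6, -85.9, 189.3]
ee_rot: [-1.495, -0.562, 0.566]
contact_force: [-4.9, 3.6, -3.2]
grip_width: 0.258
t 19.05 gate xy [ 25.2 -15.1] z 189.3 toolz dir in gate deg 134.6 down [-0.002 -0.    -1.   ] F gate [-5.1  3.3 -3.2] open mm 22.0 q [ 0.51  0.56 -0.66  1.67  0.38  1.05  0.45]
net 0.73 [267.4 261.4] across,fore [0.172 0.214] grip gate [ 34.5 -27.7]
```

View pics/s11z.png

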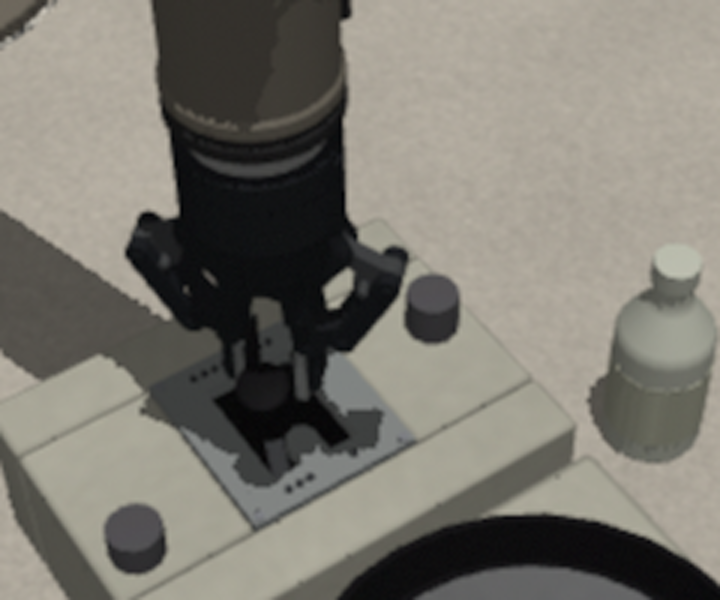

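```bash
python3 -m creep '[[0.0007,0,-0.0007,0,0,0,0.022],[0.0007,0,-0.0007,0,0,0,0.022],[0.0007,0,-0.0007,0,0,0,0.022],[0.0007,0,-0.0007,0,0,0,0.022],[0.0007,0,-0.0007,0,0,0,0.022],[0,0,0,0,0,0,0.022],[0,0,0,0,0,0,0.022],[0,0,0,0,0,0,0.022],[0,0,0,0,0,0,0.022],[0,0,0,0,0,0,0.022]]' 20
python3 -c "
from h import *
where(); est('s12')"
```

```text
time: 20.15
position: [634.4, -86.1, 189.3]
ee_rot: [-1.495, -0.562, 0.566]
contact_force: [-4.2, 2.3, -4.0]
grip_width: 0.257
t 20.15 gate xy [ 30.  -15.1] z 189.3 toolz dir in gate deg 134.6 down [-0.002 -0.    -1.   ] F gate [-4.3  2.1 -4. ] open mm 22.0 q [ 0.51  0.56 -0.66  1.66  0.39  1.05  0.45]
net 0.72 [270.1 266.1] across,fore [0.178 0.267] grip gate [ 42.9 -28.3]
```

View pics/s12z.png

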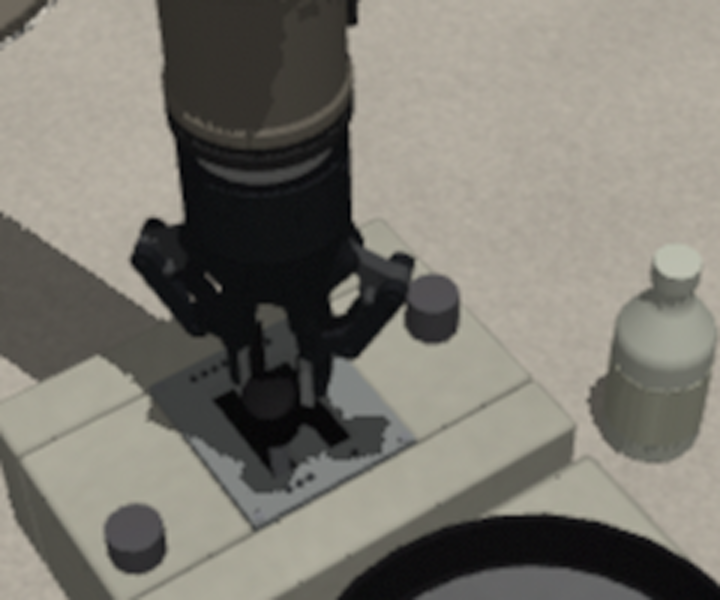

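```bash
python3 -m creep '[[0.0007,0,-0.0007,0,0,0,0.022],[0.0007,0,-0.0007,0,0,0,0.022],[0.0007,0,-0.0007,0,0,0,0.022],[0,0,0,0,0,0,0.022],[0,0,0,0,0,0,0.022],[0,0,0,0,0,0,0.022],[0,0,0,0,0,0,0.022],[0,0,0,0,0,0,0.022],[0,0,0,0,0,0,0.022],[0,0,0,0,0,0,0.022]]' 20
python3 -c "
from h import *
where(); est('s13')"
```

```text
time: 21.25
position: [637.4, -86.3, 189.3]
ee_rot: [-1.495, -0.562, 0.566]
contact_force: [-4.1, 3.5, -3.9]
grip_width: 0.254
t 21.25 gate xy [ 33.  -15.1] z 189.3 toolz dir in gate deg 134.6 down [-0.002 -0.    -1.   ] F gate [-4.3  3.3 -3.9] open mm 21.7 q [ 0.5   0.57 -0.66  1.66  0.39  1.05  0.45]
net 0.85 [272.2 267.7] across,fore [0.172 0.29 ] grip gate [ 46.6 -27. ]
```

Still about 4 N, so not on the stop yet. I'll keep going in small steps.

```bash
python3 -m creep '[[0.0007,0,-0.0007,0,0,0,0.022],[0.0004,0,-0.0004,0,0,0,0.022],[0,0,0,0,0,0,0.022],[0,0,0,0,0,0,0.022],[0,0,0,0,0,0,0.022],[0,0,0,0,0,0,0.022],[0,0,0,0,0,0,0.022],[0,0,0,0,0,0,0.022],[0,0,0,0,0,0,0.022],[0,0,0,0,0,0,0.022]]' 20
python3 -c "
from h import *
where()"
```

```text
time: 22.35
position: [638.9, -86.4, 189.3]
ee_rot: [-1.495, -0.562, 0.566]
contact_force: [-4.5, 3.4, -4.3]
grip_width: 0.255
t 22.35 gate xy [ 34.5 -15.1] z 189.3 toolz dir in gate deg 134.6 down [-0.002 -0.    -1.   ] F gate [-4.6  3.1 -4.3] open mm 21.8 q [ 0.5   0.57 -0.66  1.65  0.39  1.06  0.45]
```

```bash
python3 -m creep '[[0.0005,0,-0.0005,0,0,0,0.022],[0.0005,0,-0.0005,0,0,0,0.022],[0,0,0,0,0,0,0.022],[0,0,0,0,0,0,0.022],[0,0,0,0,0,0,0.022],[0,0,0,0,0,0,0.022],[0,0,0,0,0,0,0.022],[0,0,0,0,0,0,0.022],[0,0,0,0,0,0,0.022],[0,0,0,0,0,0,0.022]]' 20
python3 -c "
from h import *
where(); est('s14')"
```

```text
time: 23.35
position: [640.3, -86.5, 189.3]
ee_rot: [-1.495, -0.562, 0.566]
contact_force: [-3.7, 4.1, -3.7]
grip_width: 0.254
t 23.35 gate xy [ 35.9 -15.1] z 189.3 toolz dir in gate deg 134.6 down [-0.002 -0.    -1.   ] F gate [-4.   3.8 -3.7] open mm 21.7 q [ 0.5   0.57 -0.66  1.65  0.39  1.06  0.45]
net 0.67 [271.7 270.4] across,fore [0.19 0.31] grip gate [ 49.5 -29.8]
```

View pics/s14z.png

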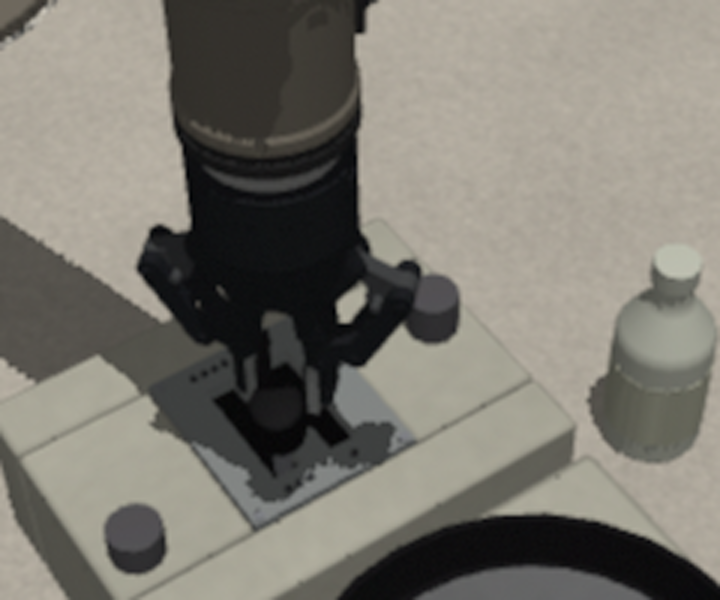

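```bash
python3 -m creep '[[0.0005,0,-0.0005,0,0,0,0.022],[0.0005,0,-0.0005,0,0,0,0.022],[0,0,0,0,0,0,0.022],[0,0,0,0,0,0,0.022],[0,0,0,0,0,0,0.022],[0,0,0,0,0,0,0.022],[0,0,0,0,0,0,0.022],[0,0,0,0,0,0,0.022],[0,0,0,0,0,0,0.022],[0,0,0,0,0,0,0.022]]' 20
python3 -c "
from h import *
where()"
```

```text
time: 24.45
position: [641.4, -86.6, 189.2]
ee_rot: [-1.495, -0.562, 0.566]
contact_force: [-5.4, 3.6, -3.7]
grip_width: 0.252
t 24.45 gate xy [ 37.  -15.2] z 189.2 toolz dir in gate deg 134.6 down [-0.003 -0.    -1.   ] F gate [-5.6  3.3 -3.7] open mm 21.5 q [ 0.5   0.57 -0.65  1.64  0.39  1.06  0.45]
```

```bash
python3 -m creep '[[0.0005,0,-0.0005,0,0,0,0.022],[0.0005,0,-0.0005,0,0,0,0.022],[0,0,0,0,0,0,0.022],[0,0,0,0,0,0,0.022],[0,0,0,0,0,0,0.022],[0,0,0,0,0,0,0.022],[0,0,0,0,0,0,0.022],[0,0,0,0,0,0,0.022],[0,0,0,0,0,0,0.022],[0,0,0,0,0,0,0.022]]' 20
python3 -c "
from h import *
where()"
```

```text
time: 25.45
position: [642.3, -86.6, 189.0]
ee_rot: [-1.495, -0.561, 0.567]
contact_force: [-6.9, 2.6, -3.1]
grip_width: 0.261
t 25.45 gate xy [ 37.9 -15.1] z 189.0 toolz dir in gate deg 134.6 down [-0.005 -0.    -1.   ] F gate [-7.   2.2 -3.1] open mm 22.3 q [ 0.5   0.58 -0.65  1.64  0.39  1.06  0.45]
```

```bash
python3 -m creep '[[0.0007,0,-0.0007,0,0,0,0.022],[0.0007,0,-0.0007,0,0,0,0.022],[0,0,0,0,0,0,0.022],[0,0,0,0,0,0,0.022],[0,0,0,0,0,0,0.022],[0,0,0,0,0,0,0.022],[0,0,0,0,0,0,0.022],[0,0,0,0,0,0,0.022],[0,0,0,0,0,0,0.022],[0,0,0,0,0,0,0.022]]' 20
python3 -c "
from h import *
where(); est('s15')"
```

```text
time: 26.45
position: [643.5, -86.7, 188.7]
ee_rot: [-1.494, -0.559, 0.569]
contact_force: [-8.3, 3.4, -2.7]
grip_width: 0.263
t 26.45 gate xy [ 39.1 -15.1] z 188.7 toolz dir in gate deg 134.6 down [-0.006 -0.    -1.   ] F gate [-8.4  2.9 -2.7] open mm 22.4 q [ 0.5   0.58 -0.65  1.64  0.39  1.07  0.45]
net 0.58 [274.7 269.1] across,fore [0.16  0.314] grip gate [ 50.3 -25.1]
```

```bash
python3 -m creep '[[0,0,0.003,0,0,0,0.022],[0,0,0.004,0,0,0,0.022],[0,0,0.005,0,0,0,0.022],[0,0,0.008,0,0,0,0.022],[0,0,0.01,0,0,0,0.022],[0,-0.01,0.005,0,0,0,0.022],[0,-0.03,0.01,0,0,0,0.022],[0,-0.03,0.02,0,0,0,0.022],[0,-0.02,0.03,0,0,0,0.022],[0,0,0.03,0,0,0,0.022]]' 20
python3 -c "
from h import *
where(); est('s16')
c=snap('top','t16.png'); im=cv2.imread('pics/t16.png')[200:320,300:460]; cv2.imwrite('pics/t16z.png',cv2.resize(im,None,fx=5,fy=5,interpolation=cv2.INTER_CUBIC))"
```

```text
time: 27.55
position: [565.0, 9.0, 284.6]
ee_rot: [-1.499, -0.57, 0.559]
contact_force: [0.5, 1.1, 0.4]
grip_width: 0.258
t 27.55 gate xy [-44.8  75.9] z 284.6 toolz dir in gate deg 134.6 down [ 0.007  0.    -1.   ] F gate [0.4 1.1 0.4] open mm 22.0 q [ 0.47  0.35 -0.75  1.75  0.26  1.14  0.36]
net 0.63 [272.4 271.3] across,fore [0.19  0.321] grip gate [ 51.2 -29.6]
```

View pics/s16z.png

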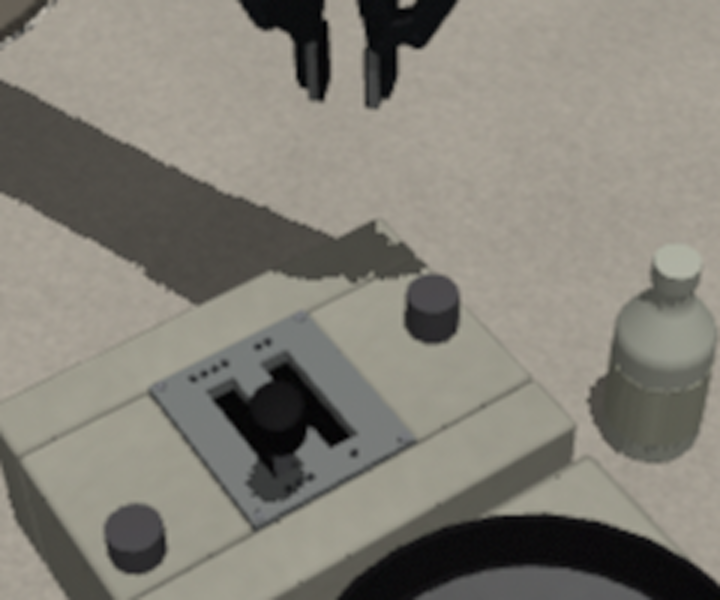

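View pics/t16z.png

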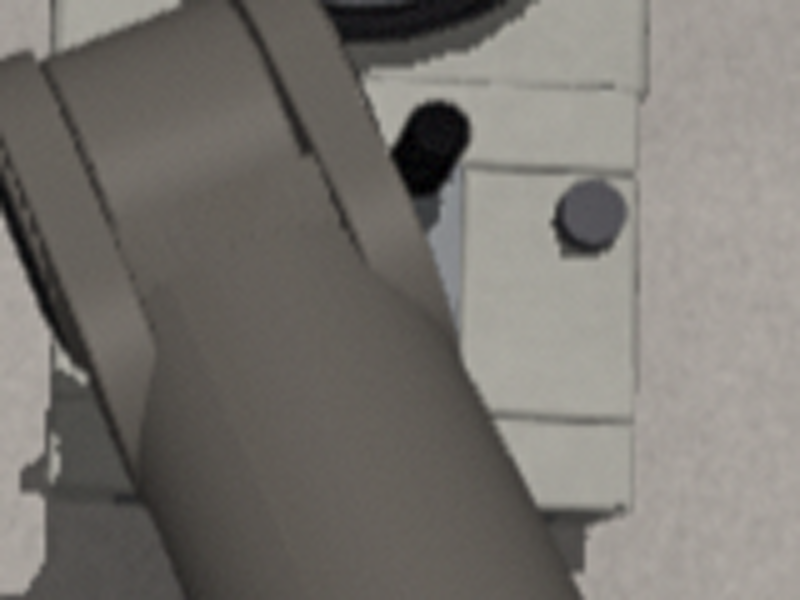

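Run:
```python
from h import *
ct=vision.camera('top'); o=np.array([438.5/5-.5+300,132.5/5-.5+200])
r=least_squares(lambda q:proj(ct,grip(p,*q,187))-o,[.18,.3]); print('top view across,fore',r.x)
where()
order.hand_in()
```

```text
top view across,fore [0.1589947  0.28029024]
t 27.75 gate xy [-46.   74.7] z 281.4 toolz dir in gate deg 134.7 down [ 0.002 -0.001 -1.   ] F gate [ 0.7  0.2 -0.3] open mm 21.9 q [ 0.47  0.35 -0.75  1.75  0.26  1.14  0.36]
the job is handed in; nothing more can be done
```

The lever is in the third slot, up against its forward stop, and I've handed the job in at about 28 s of the 58 s allowed. I don't have a verdict, because the hand-in reports none.

**What I did:** I set the fingers 22 mm apart, too narrow for the 28 mm grip to pass between them, and pushed with the edges of the fingertips. I pushed the lever along the left side to the middle channel, across to the right, then forward. The force readings, taken between moves, stayed around 5–7 N while it was moving. They rose to about 9 N when it met the stop. I then backed the fingers off and raised the arm clear.

**Last checks:**
- **Lever position:** The two cameras disagreed a little, but both put the lever inside the limits (above 0.13 across and above 0.25 forward).

| Camera | Across (rad) | Forward (rad) |
|---|---|---|
| Scene, read by the trained network | 0.19 | 0.32 (just past the 0.30 stop, so slightly off) |
| Top, my own reading | 0.16 | 0.28 |

- **Contact:** With the arm clear, the force reading was back to its usual noise, under about 1 N.
- **Samples and bottle:** By eye, these stand where they did in the first pictures. I did not measure their positions again.
- **Jar:** It was outside the last zoomed pictures, so I didn't check it. The arm passed well above its height and nowhere else came near it.

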